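# Stack the egg-count sieve column on the shaker

## Robot

A 6-joint arm with a two-finger parallel gripper is mounted at the origin on a cart in front of the work surface, level with it; the furniture and walls round the work are solid. World frame = base frame: x ahead of the robot, y to its left, z up, the work surface at z = 0. Lengths are in m, angles in rad, forces in N, time in s.
With the tool pointing down it reaches from about 0.425 to 0.95 m from the base axis. Payload 3.5 kg.
Tool frame: the origin (TCP) lies midway between the tips of the shut fingers; the grasp point (between the pads) lies 19 mm behind it; z points along the fingers, y is the line along which they close (so a half turn about z gives the same grasp; the last joint's range is limited). The gripper opens to 85 mm and grips with 20 to 120 N. Pads are 22 mm wide; open, the fingers measure 114 mm over their backs; the gripper's body (76 mm by 85 mm) begins 54 mm behind the grasp point. The pads swing forward as they close: fully open they stand 13 mm farther back than shut.
Start: joints at [-1.317, 0.286, 1.577, -0, 1.279, -0.15], TCP at [0.265, -0.621, 0.231] pointing down, gripper open.
Joint ranges: [-2.77, 2.77], [-0.9, 2.22], [0.21, 2.48], [-1.53, 4.67], [0.24, 2.81], [-2.84, 2.84]. Speed limits (rad/s): [2.79, 2.79, 3.14, 3.14, 3.14, 3.14].

## Interface

Orientations are given as a unit quaternion [x, y, z, w].
In Python, from plant import get_state, read_camera, ctrl gives the robot as it stands.
- The arm moves only by the shell command python3 -m crank 'ROWS' [FORCE]. ROWS is JSON, a list of rows, each a list of 3 entries, a list of its own where there are three numbers: the shift along the tool's x, y, z in mm, then the turn about the tool's z in degrees, then the closure in counts, from 0 (fully open) to 255 (shut). In form: [[[tx, ty, tz], yaw, claw], ...]. A call has 1 to 10 rows; each row is the pose to reach, as a shift and turn from the pose commanded when the call began, along the tool's axes at that moment; what a row does not reach only later rows make up. A row lasts 1/10 s, in which the tool goes at most 50 mm and 8.59 degrees, less where a joint would pass 70% of its speed; a pose out of reach is approached as far as the arm can. A call with a gripper value outside its range is refused whole. The fingers move at their own pace and stop on an object; FORCE is the grip in N (left out, the last holds). Time passes only in rows, so rows that repeat a pose let the fingers close. It gives the time, the measured TCP pose, the force, the opening and the grip force at its end, in the units of the state.
- get_state(): the state, without advancing time (a new reading comes with each control period).
- read_camera(name): name is "side" or "top" or "wrist"; returns a dict with "frame" (384x512x3 uint8, blue, green, red), "range_z" (384x512 float32, m along the optical axis (not along the pixel's ray), 0 where there is no reading), "vfov" (degrees; the focal length in pixels is half the picture's height over the tangent of half this angle, whatever the lens; pixels are square), "cx", "cy" (the principal point, pixels), "origin" and "orientation" of the camera in the world. Camera axes: x right, y down, z forward; pixel columns grow to the right and rows downward; lengths in m; the calibration is good to about 2 mm. A picture is of the moment at which its call begins.
- ctrl.sign_off(): hands the job in; it is judged then, once.
The state is a dict: "time": time; "qpos": joint angles; "dq": joint speeds; "joint_efforts": joint torques, N m; "eef_pos": TCP position; "tcp_rot": TCP orientation; "contact_force": force on the tool from outside, world axes, zero at the start; "wrist_torque": the same for the moment, N m; "opening": opening from 0.0 (shut) to 1.0 (fully open); "finger_force": force on a finger pad.
Only numpy, scipy, OpenCV 4.12 (cv2) and the standard library are available. Lean on these libraries where they do the work, as an engineer would, in place of code of your own. Each camera call takes 0.05 s, during which the arm holds its last target. There are 200 camera calls.

## Task

Set up the sieve column for washing out a worm-egg sample: on the receiver bowl of the small shaker nest the fine sieve, then the medium, then the coarse one, and close the top with the lid, each sitting upright and fully down in the piece below. Build it up on the shaker one piece at a time from the bottom; do not drop or tip the pieces, and leave the sample cup, the oil dropper and the timer standing where they are.

Things in the scene. Friction and masses are not known exactly. Their poses are not given: they have to be found in the camera images.
- fine_sieve_mid (a point): Fine sieve: plain white gauze disc inside, no holes seen; the lowest sieve. Steel, 46 mm tall: conical skirt 12 mm tall (40 mm across at the foot, 48 at its top), body 64 mm across and 20 mm tall, neck 14 mm tall, 56 mm across (51 inside). Its skirt sinks 12 mm into the neck below until its body rests on that rim. Point: on the axis, 23 mm above the foot (half-way up), z up; grip the body here, or up to 5 mm higher.
- medium_sieve_mid (a point): Medium sieve: many small 4 mm holes in its white disc; middle height. Steel, 58 mm tall: conical skirt 12 mm tall (40 mm across at the foot, 48 at its top), body 64 mm across and 32 mm tall, neck 14 mm tall, 56 mm across (51 inside). Its skirt sinks 12 mm into the neck below until its body rests on that rim. Point: on the axis, 29 mm above the foot (half-way up), z up; grip the body here, or up to 5 mm higher.
- coarse_sieve_mid (a point): Coarse sieve: few large 10 mm holes in its white disc; the tallest. Steel, 72 mm tall: conical skirt 12 mm tall (40 mm across at the foot, 48 at its top), body 64 mm across and 46 mm tall, neck 14 mm tall, 56 mm across (51 inside). Its skirt sinks 12 mm into the neck below until its body rests on that rim. Point: on the axis, 36 mm above the foot (half-way up), z up; grip the body here, or up to 5 mm higher.
- lid_knob (a point): Lid: plain steel disc 64 mm across, 6 mm thick, with an upright black knob 19 mm across and 28 mm tall on it and the same 12 mm skirt below as the sieves, on which it stands; 46 mm tall in all. Its skirt sinks 12 mm into a sieve's neck until the disc rests on the rim. Point: on the axis in the knob, 38 mm above the foot, 8 mm below the knob's top; grip the knob here; z up.
- receiver_rim (a point): Rim of the steel receiver bowl clamped on a white bench shaker (110 x 110 mm, 38 mm tall, round platform, drain spout at one side); fixed, but elsewhere and turned at each start. Bowl 64 mm across; its neck is 14 mm tall, 56 mm across (51 inside). Point: centre of the neck's open rim, 80 mm above the worktop; z up. To its right, mid-worktop, stands a fixed microscope 400 mm tall.
- cup_mid (a point): Bystander: yellow-lidded sample cup, 66 mm across and 68 mm tall; point half-way up.
- oil_mid (a point): Bystander: small brown oil dropper bottle with a black cap, 25 mm across and 62 mm tall; point half-way up.
- timer_mid (a point): Bystander: white bench timer lying flat, 60 x 68 x 24 mm; point half-way up.
Not all that is in view belongs to the job. Leave any purple look-alike of the part that bears medium_sieve_mid alone.

How it is judged:
On the way, in this order (a step that is already met when the one before it is completed fails the run):
1. fine sieve on the receiver bowl, fully down and let go (z of fine_sieve_mid in the frame of receiver_rim between 0.008 and 0.014 m and horizontal distance between fine_sieve_mid and receiver_rim below 0.005 m and angle between fine_sieve_mid's own z axis and vertical below 0.06 rad and contact force between the fingers and fine_sieve below 0.05 N), for 0.2 s.
2. medium sieve on the fine one, fully down and let go (z of medium_sieve_mid in the frame of fine_sieve_mid between 0.037 and 0.043 m and horizontal distance between medium_sieve_mid and fine_sieve_mid below 0.005 m and angle between medium_sieve_mid's own z axis and vertical below 0.06 rad and contact force between the fingers and medium_sieve below 0.05 N), for 0.2 s.
3. coarse sieve on the medium one, fully down and let go (z of coarse_sieve_mid in the frame of medium_sieve_mid between 0.05 and 0.056 m and horizontal distance between coarse_sieve_mid and medium_sieve_mid below 0.005 m and angle between coarse_sieve_mid's own z axis and vertical below 0.06 rad and contact force between the fingers and coarse_sieve below 0.05 N), for 0.2 s.
4. lid on the coarse sieve, fully down and let go (z of lid_knob in the frame of coarse_sieve_mid between 0.059 and 0.065 m and horizontal distance between lid_knob and coarse_sieve_mid below 0.005 m and angle between lid_knob's own z axis and vertical below 0.06 rad and contact force between the fingers and column_lid below 0.05 N), for 0.2 s.
At the end, for the whole second after the job is handed in: Bottom to top on the receiver bowl: fine sieve, medium sieve, coarse sieve, lid; each within 3 mm of its fully seated height and 5 mm of the axis of the piece below, less than 0.06 rad off upright, released and at rest (z of fine_sieve_mid in the frame of receiver_rim between 0.008 and 0.014 m and horizontal distance between fine_sieve_mid and receiver_rim below 0.005 m and angle between each of fine_sieve_mid, medium_sieve_mid, coarse_sieve_mid, lid_knob's own z axis and vertical below 0.06 rad and z of medium_sieve_mid in the frame of fine_sieve_mid between 0.037 and 0.043 m and horizontal distance between medium_sieve_mid and fine_sieve_mid below 0.005 m and z of coarse_sieve_mid in the frame of medium_sieve_mid between 0.05 and 0.056 m and horizontal distance between coarse_sieve_mid and medium_sieve_mid below 0.005 m and z of lid_knob in the frame of coarse_sieve_mid between 0.059 and 0.065 m and horizontal distance between lid_knob and coarse_sieve_mid below 0.005 m and linear speed of each of fine_sieve, medium_sieve, coarse_sieve, column_lid below 0.02 m/s and angular speed of each of fine_sieve, medium_sieve, coarse_sieve, column_lid below 0.2 rad/s); the robot touches nothing.
It fails at once if the sample cup is shoved by more than 25 mm or knocked over (distance of cup_mid from where it was at the start of the episode above 0.025 m or angle between cup_mid's own z axis and vertical above 0.6 rad).
It fails at once if the oil dropper is shoved by more than 25 mm or knocked over (distance of oil_mid from where it was at the start of the episode above 0.025 m or angle between oil_mid's own z axis and vertical above 0.6 rad).
It fails at once if the timer is shoved by more than 25 mm or knocked over (distance of timer_mid from where it was at the start of the episode above 0.025 m or angle between timer_mid's own z axis and vertical above 0.6 rad).
It fails at once if a sieve or the lid is tipped over (more than 40 degrees) (angle between any of fine_sieve_mid, medium_sieve_mid, coarse_sieve_mid, lid_knob's own z axis and vertical above 0.7 rad).
It fails at once if a sieve or the lid is dropped (falls free faster than 0.5 m/s) ((linear speed of fine_sieve above 0.5 m/s and contact force between the fingers and fine_sieve below 0.05 N) or (linear speed of medium_sieve above 0.5 m/s and contact force between the fingers and medium_sieve below 0.05 N) or (linear speed of coarse_sieve above 0.5 m/s and contact force between the fingers and coarse_sieve below 0.05 N) or (linear speed of column_lid above 0.5 m/s and contact force between the fingers and column_lid below 0.05 N)).
It also fails if it takes over 90 s, if anything falls off the work surface, if the arm or the gripper's body presses on something with over 40 N, if the wrist force passes 120 N, or if a joint passes its speed limit or range.

## Working session

There is one attempt and no reset: what is moved stays moved. The work goes in short steps, Python scripts to look and compute and a shell command to move; the robot and the scene stay as the last step left them, time stands still between calls to the robot, and variables do not carry over. Pictures are saved under pics/ and viewed, at most 14 in all, crops included, and the job is handed in when it is done.

```bash
mkdir -p pics; cat > h.py <<'E'
import numpy as np, cv2, pickle
from scipy.spatial.transform import Rotation as R
from plant import get_state, read_camera, ctrl
def cam(n):
    c=read_camera(n); c['f']=192/np.tan(np.radians(c['vfov'])/2); c['Rm']=R.from_quat(c['orientation']).as_matrix()
    pickle.dump(c,open(f'{n}.pkl','wb')); return c
def load(n): return pickle.load(open(f'{n}.pkl','rb'))
def ray(c,u,v,z):
    d=c['Rm']@np.array([(u-c['cx'])/c['f'],(v-c['cy'])/c['f'],1]); o=np.array(c['origin'])
    return o+d*(z-o[2])/d[2]
def cloud(c):
    v,u=np.mgrid[0:384,0:512]; z=c['range_z']
    p=np.stack([(u-c['cx'])/c['f']*z,(v-c['cy'])/c['f']*z,z],-1)
    return p@c['Rm'].T+np.array(c['origin'])
E
python3 - <<'E'
from h import *
for n in ['top','side']:
    c=cam(n); cv2.imwrite(f'pics/{n}0.png',c['frame']); print(n,c['vfov'],c['cx'],c['cy'],c['origin'],c['Rm'].round(2).tolist(),(c['range_z']>0).mean())
print(get_state())
E
```

```text
top 54.24401258938729 257.2738003545547 196.33539187613513 [0.45467548 0.07668886 1.13515733] [[0.02, -1.0, 0.07], [-1.0, -0.02, -0.0], [0.01, -0.07, -1.0]] 0.9960784912109375
side 57.084524257714136 256.81841276664943 197.06587711108824 [0.16629812 0.6662227  0.69668918] [[-0.84, -0.35, 0.41], [-0.54, 0.56, -0.63], [-0.01, -0.75, -0.66]] 0.9957427978515625
{'time': 0.1, 'qpos': array([-1.31700910e+00,  2.87123035e-01,  1.57805848e+00,  3.44939788e-05,
        1.27860199e+00, -1.50022928e-01]), 'dq': array([-0.00174475,  0.00051153, -0.00281391, -0.00071603,  0.00280796,
        0.00013603]), 'joint_efforts': array([ 1.27496223e-03, -4.07294226e+01, -2.93697685e+01, -7.72364751e-05,
        3.39983788e-03,  8.87222882e-07]), 'eef_pos': array([ 0.26509138, -0.62010929,  0.23003976]), 'tcp_rot': array([ 9.79686731e-01,  2.00531066e-01, -4.03191838e-05, -1.09480659e-03]), 'contact_force': array([-0.02812993,  1.08772526,  0.79629896]), 'wrist_torque': array([ 0.00196204, -0.00742173,  0.06011217]), 'finger_force': 0.0, 'opening': 1.0036342135536354}
```

View pics/top0.png

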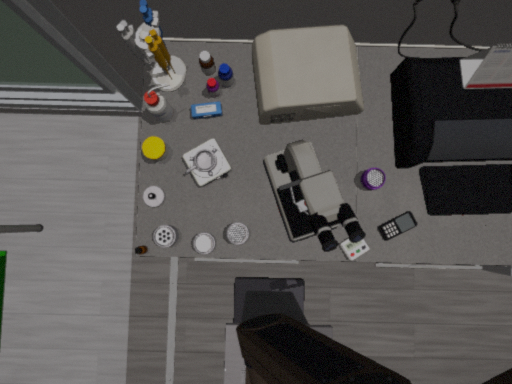

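View pics/side0.png

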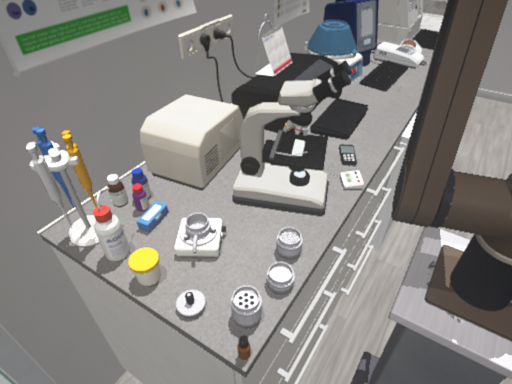

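Top view: lid (153,196), coarse (164,236) with large holes, fine (204,243) plain, medium (237,233) small holes and steel rim; the purple look-alike is at (373,178). Receiver (206,160), cup (153,148), oil (140,250), timer (353,247), microscope (310,190).
The candidates for fine are (204,243), (237,233) and (164,236). I'll check them in one crop and measure positions.

```bash
python3 - <<'E'
from h import *
c=load('top'); P=cloud(c)
cv2.imwrite('pics/crop.png',cv2.resize(c['frame'][135:265,125:265],None,fx=4,fy=4,interpolation=cv2.INTER_CUBIC))
for n,(u,v),h in [('lid',(153,196),.018),('coarse',(164,236),.072),('fine',(204,243),.046),('medium',(237,233),.058),('recv',(206,160),.080),('cup',(153,148),.068),('oil',(140,250),.062)]:
    Q=P[max(0,v-22):v+23,max(0,u-22):u+23].reshape(-1,3)
    m=abs(Q[:,2]-h)<.006
    q=Q[m]; r0=ray(c,u,v,h)[:2]
    q=q[np.linalg.norm(q[:,:2]-r0,axis=1)<.042]
    (cx,cy),r=cv2.minEnclosingCircle(q[:,:2].astype(np.float32)*1000)
    rim=q[:,:2]
    print(n,m.sum(),len(q),'circ',round(cx),round(cy),round(r),'mean',(q.mean(0)*1000).round(),'ray',(r0*1000).round())
E
```

```text
lid 308 308 circ 523 382 32 mean [523. 381.  17.] ray [523. 382.]
coarse 66 66 circ 407 335 28 mean [407. 334.  70.] ray [408. 332.]
fine 61 61 circ 388 225 28 mean [388. 226.  44.] ray [389. 222.]
medium 55 55 circ 420 127 28 mean [420. 129.  57.] ray [421. 127.]
recv 67 67 circ 628 225 28 mean [628. 225.  78.] ray [626. 220.]
cup 417 417 circ 661 376 34 mean [661. 375.  67.] ray [658. 375.]
oil 140 33 circ 366 408 9 mean [365. 408.  60.] ray [366. 401.]
```

View pics/crop.png

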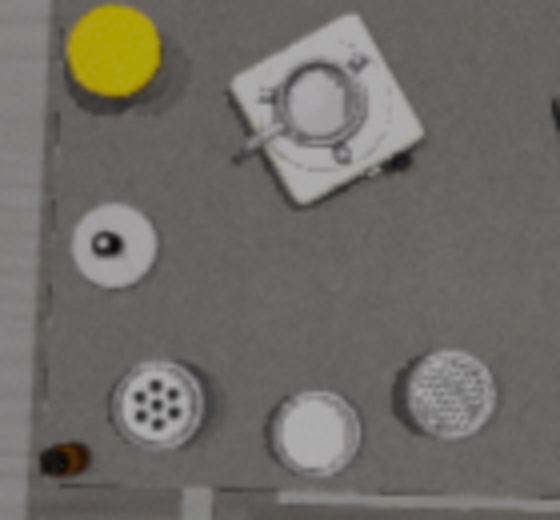

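The crop shows plain fine disc (204,243), small-hole steel medium (237,233), large-hole coarse (164,236) and the lid with its knob. The choices are confirmed. Next I check the microscope's extent for the swing across.

```bash
python3 - <<'E'
from h import *
for n in ['top','side']:
    P=cloud(load(n)).reshape(-1,3)
    m=(P[:,0]>.3)&(P[:,0]<.9)&(P[:,1]>-.3)&(P[:,1]<.12)&(P[:,2]>.03)&(P[:,2]<.5)
    Q=P[m]
    for lo in np.arange(.03,.45,.06):
        q=Q[(Q[:,2]>lo)&(Q[:,2]<lo+.06)]
        if len(q): 
            r=np.hypot(q[:,0],q[:,1]);i=r.argmin()
            print(n,lo.round(2),len(q),'x',q[:,0].min().round(3),q[:,0].max().round(3),'y',q[:,1].min().round(3),q[:,1].max().round(3),'rmin',r.min().round(3),q[i].round(3))
E
```

```text
top 0.03 1924 x 0.364 0.897 y -0.298 0.12 rmin 0.403 [ 0.401 -0.039  0.035]
top 0.09 1161 x 0.566 0.9 y -0.219 0.093 rmin 0.566 [ 0.566 -0.017  0.134]
top 0.15 6767 x 0.415 0.9 y -0.189 0.085 rmin 0.416 [ 0.415 -0.024  0.172]
top 0.21 303 x 0.495 0.662 y -0.048 0.004 rmin 0.497 [ 0.495 -0.044  0.243]
top 0.27 636 x 0.472 0.629 y -0.083 -0.008 rmin 0.474 [ 0.472 -0.042  0.323]
top 0.33 2539 x 0.399 0.57 y -0.146 -0.018 rmin 0.404 [ 0.399 -0.063  0.378]
top 0.39 203 x 0.406 0.447 y -0.14 -0.057 rmin 0.41 [ 0.406 -0.057  0.391]
side 0.03 4433 x 0.395 0.9 y -0.167 0.12 rmin 0.405 [ 0.404 -0.026  0.033]
side 0.09 2116 x 0.487 0.9 y -0.195 0.1 rmin 0.491 [ 0.487 -0.06   0.108]
side 0.15 5059 x 0.418 0.9 y -0.177 0.093 rmin 0.418 [ 0.418 -0.019  0.162]
side 0.21 950 x 0.481 0.653 y -0.091 0.011 rmin 0.484 [ 0.481 -0.054  0.264]
side 0.27 950 x 0.454 0.627 y -0.072 -0.0 rmin 0.456 [ 0.454 -0.047  0.327]
side 0.33 1431 x 0.4 0.569 y -0.135 -0.012 rmin 0.405 [ 0.401 -0.057  0.378]
side 0.39 71 x 0.41 0.445 y -0.134 -0.054 rmin 0.414 [ 0.41  -0.056  0.392]
```

```bash
cat >> h.py <<'E'
def go(x,y,z,head=None):
    """shift in tool mm, yaw deg for world target in mm (TCP), tool-x heading deg"""
    s=get_state(); M=R.from_quat(s['tcp_rot']).as_matrix()
    h=np.degrees(np.arctan2(M[1,0],M[0,0]))
    d=M.T@(np.array([x,y,z])-s['eef_pos']*1000)
    yaw=0 if head is None else -((head-h+90)%180-90)
    print('shift',d.round(1),'yaw',round(yaw,1),'head',h.round(1),'q',s['qpos'].round(2),'tcp',(s['eef_pos']*1000).round(1),'t',round(s['time'],2))
E
python3 -m crank '[[[0,0,-50],0,0],[[0,0,-100],0,0],[[0,0,-150],0,0],[[0,0,-200],0,0],[[0,0,-250],0,0],[[0,0,-250],0,0]]'
python3 - <<'E'
from h import *
go(600,-250,480); go(560,225,480,90)
E
```

```text
time: 0.7
eef_pos: [0.2655, -0.6214, 0.492]
tcp_rot: [0.98, 0.201, 0.0, 0.008]
contact_force: [-1.3, 0.9, 1.8]
opening: 1.005
finger_force: 0.0
shift [ 453.6 -210.2    7.6] yaw 0 head 23.1 q [-1.32  0.22  1.2   0.    1.71 -0.15] tcp [ 265.5 -621.4  492. ] t 0.7
shift [ 603.4 -662.6    0. ] yaw -66.9 head 23.1 q [-1.32  0.22  1.2   0.    1.71 -0.15] tcp [ 265.5 -621.4  492. ] t 0.7
```

```bash
python3 -m crank '[[[450,-210,5],-60,0],[[450,-210,5],-60,0],[[450,-210,5],-60,0],[[450,-210,5],-60,0],[[450,-210,5],-60,0],[[450,-210,5],-60,0],[[450,-210,5],-60,0],[[450,-210,5],-60,0],[[450,-210,5],-60,0],[[450,-210,5],-60,0]]'
python3 - <<'E'
from h import *
go(560,200,480,90)
E
```

```text
time: 1.7
eef_pos: [0.5976, -0.2487, 0.475]
tcp_rot: [0.748, 0.664, -0.0, -0.001]
contact_force: [0.2, -0.9, -0.2]
opening: 0.999
finger_force: 0.0
shift [441.  -90.8  -4.5] yaw -6.8 head 83.2 q [-0.55  0.16  1.3   0.    1.69 -0.43] tcp [ 597.6 -248.7  475. ] t 1.7
```

```bash
python3 -m crank '[[[440,-90,0],-7,0],[[440,-90,0],-7,0],[[440,-90,0],-7,0],[[440,-90,0],-7,0],[[440,-90,0],-7,0],[[440,-90,0],-7,0],[[440,-90,0],-7,0],[[440,-90,0],-7,0],[[440,-90,0],-7,0],[[440,-90,0],-7,0]]'
python3 - <<'E'
from h import *
go(388,225,180,90)
E
```

```text
time: 2.7
eef_pos: [0.5583, 0.2021, 0.4749]
tcp_rot: [0.704, 0.711, -0.0, -0.001]
contact_force: [1.0, 0.2, -0.3]
opening: 0.996
finger_force: 0.0
shift [  24.1 -169.3  295.4] yaw 0.6 head 90.6 q [0.18 0.03 1.43 0.   1.68 0.17] tcp [558.3 202.1 474.9] t 2.7
```

```bash
python3 -m crank '[[[24,-169,295],0,0],[[24,-169,295],0,0],[[24,-169,295],0,0],[[24,-169,295],0,0],[[24,-169,295],0,0],[[24,-169,295],0,0],[[24,-169,295],0,0],[[24,-169,295],0,0],[[24,-169,295],0,0]]'
python3 - <<'E'
from h import *
go(388,225,180,90)
c=cam('wrist'); cv2.imwrite('pics/w1.png',c['frame']); print(c['origin'],c['Rm'].round(2).tolist())
E
```

```text
time: 3.6
eef_pos: [0.3911, 0.22, 0.1816]
tcp_rot: [0.706, 0.708, -0.0, 0.0]
contact_force: [0.1, 0.2, 1.3]
opening: 1.001
finger_force: 0.0
shift [ 5.  -3.1  1.6] yaw 0.1 head 90.1 q [ 0.29 -0.18  2.16 -0.    1.16  0.28] tcp [391.1 220.  181.6] t 3.6
[0.39086206 0.29687216 0.32314385] [[1.0, 0.0, 0.0], [0.0, -0.95, -0.3], [0.0, 0.3, -0.95]]
```

View pics/w1.png

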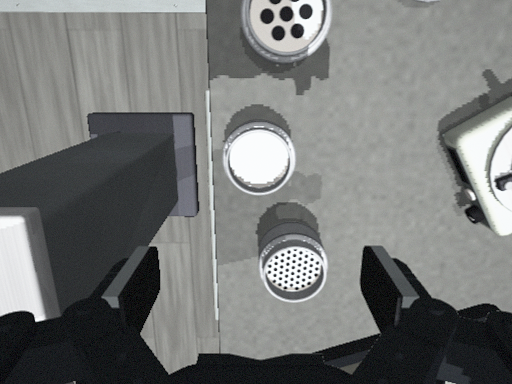

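Wrist view: fine sieve (258,158), medium (293,268), coarse (285,15) partly cut off, shaker at right edge. I refine with its depth.

```bash
cat >> h.py <<'E'
def rim(c,x,y,h,rmax=.04,tol=.005):
    P=cloud(c).reshape(-1,3); q=P[(abs(P[:,2]-h)<tol)&(np.hypot(P[:,0]-x,P[:,1]-y)<rmax)]
    if len(q)<10: print('few',len(q)); return
    (a,b),r=cv2.minEnclosingCircle((q[:,:2]*1000).astype(np.float32)); print('rim',len(q),round(a,1),round(b,1),'r',round(r,1),'z',(np.median(q[:,2])*1000).round(1))
E
python3 - <<'E'
from h import *
c=load('wrist')
rim(c,.388,.225,.046); rim(c,.420,.127,.058); rim(c,.407,.335,.072)
E
```

```text
rim 705 389.5 228.4 r 28.2 z 44.4
rim 681 420.6 130.2 r 28.5 z 56.1
rim 622 408.3 338.1 r 28.1 z 70.5
```

```bash
python3 -m crank '[[[7,-2,40],0,0],[[7,-2,80],0,0],[[7,-2,120],0,0],[[7,-2,150],0,0],[[7,-2,165],0,0],[[7,-2,176],0,0],[[7,-2,176],0,0]]'
python3 - <<'E'
from h import *
go(389,227,4,90)
E
```

```text
time: 4.35
eef_pos: [0.3909, 0.2276, 0.006]
tcp_rot: [0.707, 0.708, 0.001, 0.0]
contact_force: [-0.5, 0.3, -0.0]
opening: 0.997
finger_force: 0.0
shift [-0.6 -1.9  2. ] yaw 0.1 head 90.1 q [ 0.3   0.13  2.24 -0.    0.77  0.3 ] tcp [390.9 227.6   6. ] t 4.35
```

```bash
python3 -m crank '[[[0,-2,2],0,0],[[0,-2,2],0,30],[[0,-2,2],0,60],[[0,-2,2],0,90],[[0,-2,2],0,130],[[0,-2,2],0,130],[[0,-2,2],0,130],[[0,-2,2],0,130]]' 40
python3 -m crank '[[[0,0,-10],0,130],[[0,0,-30],0,130],[[0,0,-60],0,130],[[0,0,-100],0,130],[[0,0,-140],0,130],[[0,0,-180],0,130],[[0,0,-180],0,130],[[0,0,-180],0,130]]'
python3 - <<'E'
from h import *
go(628,225,184,90)
c=cam('wrist'); cv2.imwrite('pics/w2.png',c['frame']); rim(c,.628,.225,.08);rim(c,.389,.227,.046+.18,tol=.01);
E
```

```text
time: 5.15
eef_pos: [0.3882, 0.2279, 0.005]
tcp_rot: [0.706, 0.708, 0.001, 0.001]
contact_force: [-1.5, -1.1, 6.3]
opening: 0.736
finger_force: 43.6
time: 5.95
eef_pos: [0.3867, 0.2275, 0.1843]
tcp_rot: [0.706, 0.708, 0.001, 0.0]
contact_force: [-0.0, -0.4, -2.5]
opening: 0.736
finger_force: 44.3
shift [ -3.1 241.3   0.8] yaw 0.1 head 90.1 q [ 0.3  -0.19  2.16  0.    1.17  0.3 ] tcp [386.7 227.5 184.3] t 5.95
few 0
rim 8015 389.3 234.9 r 38.8 z 222.8
```

View pics/w2.png

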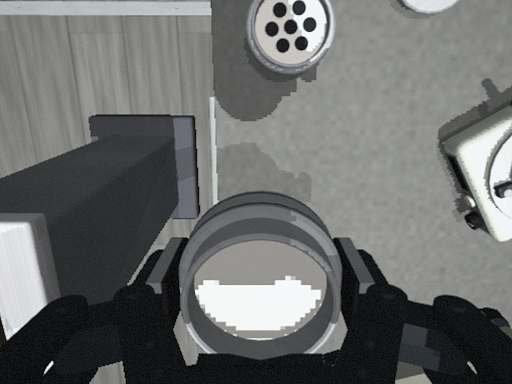

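Sieve held upright in the pads (rim around (262,290)). Moving to a vantage next to the receiver.

```bash
python3 -m crank '[[[0,40,-10],0,130],[[-30,80,-10],0,130],[[-60,120,-10],0,130],[[-60,160,-10],0,130],[[-60,200,-10],0,130],[[-60,230,-10],0,130],[[-60,230,-10],0,130],[[-60,230,-10],0,130]]'
python3 - <<'E'
from h import *
c=cam('wrist'); cv2.imwrite('pics/w3.png',c['frame']); rim(c,.628,.225,.08)
go(628,225,194,90)
E
```

```text
time: 6.8
eef_pos: [0.6154, 0.1677, 0.1899]
tcp_rot: [0.706, 0.708, -0.002, -0.002]
contact_force: [0.0, -0.3, -1.2]
opening: 0.732
finger_force: 44.4
rim 934 629.7 228.5 r 28.1 z 78.5
shift [57.1 13.1 -3.5] yaw 0.1 head 90.1 q [0.11 0.24 1.71 0.   1.2  0.11] tcp [615.  167.9 190.5] t 6.85
```

View pics/w3.png

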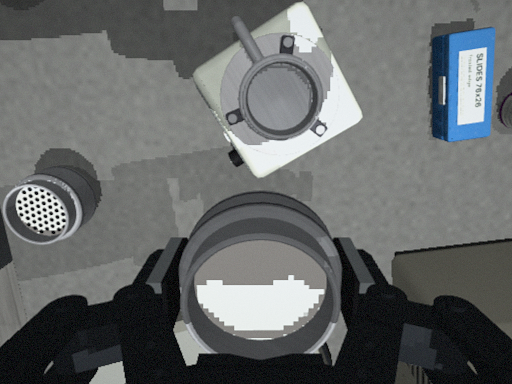

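```bash
python3 -m crank '[[[30,7,0],0,130],[[60,13,0],0,130],[[60,13,40],0,130],[[60,13,80],0,130],[[60,13,90],0,130],[[60,13,90],0,130],[[60,13,90],0,130]]'
python3 - <<'E'
from h import *
go(628.4,228,73,90)
E
```

```text
time: 7.55
eef_pos: [0.6303, 0.2282, 0.1052]
tcp_rot: [0.706, 0.708, 0.001, 0.001]
contact_force: [0.3, 0.3, -0.5]
opening: 0.737
finger_force: 44.5
shift [-0.2 -2.  32.2] yaw 0.1 head 90.1 q [0.2  0.4  1.68 0.   1.06 0.19] tcp [630.3 228.2 105.2] t 7.55
```

```bash
python3 -m crank '[[[0,-2,10],0,130],[[0,-2,18],0,130],[[0,-2,24],0,130],[[0,-2,28],0,130],[[0,-2,31],0,130],[[0,-2,31],0,130],[[0,-2,31],0,130]]'
python3 - <<'E'
from h import *
go(628.4,228,73,90)
E
```

```text
time: 8.25
eef_pos: [0.6284, 0.228, 0.0731]
tcp_rot: [0.706, 0.708, 0.001, 0.001]
contact_force: [0.6, -1.1, 2.6]
opening: 0.736
finger_force: 44.5
shift [-0.   0.   0.1] yaw 0.1 head 90.1 q [ 0.2   0.43  1.7  -0.    1.01  0.19] tcp [628.4 228.   73.1] t 8.25
```

```bash
python3 -m crank '[[[0,0,1],0,130],[[0,0,2],0,130],[[0,0,2],0,130],[[0,0,2],0,110],[[0,0,2],0,80],[[0,0,2],0,40],[[0,0,2],0,0],[[0,0,2],0,0],[[0,0,2],0,0]]'
python3 -m crank '[[[0,0,-20],0,0],[[0,0,-60],0,0],[[0,0,-110],0,0],[[0,0,-160],0,0],[[0,-40,-160],0,0],[[0,-40,-160],0,0]]'
python3 - <<'E'
from h import *
go(420.6,130,190,90)
c=cam('top'); cv2.imwrite('pics/t2.png',cv2.resize(c['frame'][100:260,110:290],None,fx=4,fy=4)); rim(c,.628,.225,.114)
P=cloud(c); print()
c=cam('side'); rim(c,.628,.225,.114); cv2.imwrite('pics/s2.png',cv2.resize(c['frame'][160:350,120:350],None,fx=3,fy=3))
E
```

```text
time: 9.15
eef_pos: [0.6273, 0.228, 0.0697]
tcp_rot: [0.706, 0.708, -0.0, -0.0]
contact_force: [-0.3, -0.5, -0.7]
opening: 0.996
finger_force: 0.0
time: 9.75
eef_pos: [0.5847, 0.2283, 0.2311]
tcp_rot: [0.706, 0.708, -0.0, -0.001]
contact_force: [1.5, -0.7, 0.1]
opening: 0.995
finger_force: 0.0
shift [ -97.8 -164.4   41.3] yaw 0.2 head 90.2 q [0.21 0.18 1.7  0.   1.26 0.21] tcp [584.7 228.3 231.1] t 9.75
rim 21 629.2 209.1 r 22.3 z 112.5

rim 96 628.8 231.6 r 29.1 z 112.2
```

View pics/s2.png

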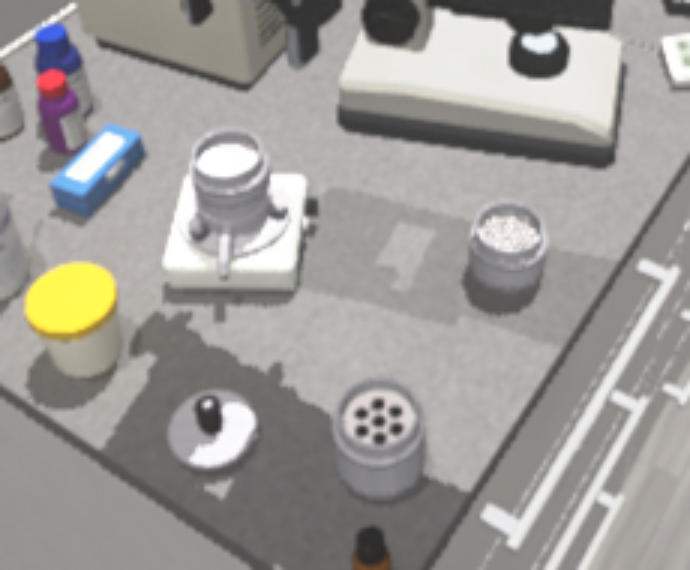

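Fine sieve is seated (rim at 112+1.6 mm bias, upright). Now the medium one.

```bash
python3 -m crank '[[[-30,-50,0],0,0],[[-60,-100,0],0,0],[[-98,-165,0],0,0],[[-98,-165,20],0,0],[[-98,-165,60],0,0],[[-98,-165,100],0,0],[[-98,-165,100],0,0],[[-98,-165,100],0,0]]'
python3 - <<'E'
from h import *
go(419.3,129.7,10,90)
E
```

```text
time: 10.65
eef_pos: [0.4232, 0.1294, 0.1301]
tcp_rot: [0.706, 0.708, -0.001, -0.001]
contact_force: [0.8, 0.2, 0.6]
opening: 1.001
finger_force: 0.0
shift [  0.4  -3.7 120.1] yaw 0.1 head 90.1 q [ 0.07 -0.13  2.21 -0.    1.06  0.06] tcp [423.2 129.4 130.1] t 10.65
```

```bash
python3 -m crank '[[[0,-4,10],0,0],[[0,-4,40],0,0],[[0,-4,80],0,0],[[0,-4,105],0,0],[[0,-4,119],0,0],[[0,-4,119],0,0],[[0,-4,119],0,0]]'
python3 - <<'E'
from h import *
go(419.3,129.7,10,90)
E
```

```text
time: 11.35
eef_pos: [0.4204, 0.1297, 0.0125]
tcp_rot: [0.706, 0.708, 0.001, 0.001]
contact_force: [-0.0, 0.3, 0.4]
opening: 1.0
finger_force: 0.0
shift [ 0.  -1.1  2.5] yaw 0.1 head 90.1 q [0.07 0.09 2.27 0.   0.78 0.07] tcp [420.4 129.7  12.5] t 11.35
```

```bash
python3 -m crank '[[[0,-1,2],0,0],[[0,-1,2],0,30],[[0,-1,2],0,60],[[0,-1,2],0,90],[[0,-1,2],0,130],[[0,-1,2],0,130],[[0,-1,2],0,130],[[0,-1,2],0,130]]' 40
python3 - <<'E'
from h import *
go(419.3,129.7,10,90)
E
python3 -m crank '[[[0,0,-10],0,130],[[0,0,-30],0,130],[[0,0,-60],0,130],[[0,0,-100],0,130],[[0,0,-140],0,130],[[0,0,-180],0,130],[[0,0,-200],0,130],[[0,0,-200],0,130],[[0,0,-200],0,130]]'
python3 - <<'E'
from h import *
go(620,160,210,90)
E
```

```text
time: 12.15
eef_pos: [0.4194, 0.1296, 0.0107]
tcp_rot: [0.706, 0.708, 0.001, 0.001]
contact_force: [-0.2, -0.4, 5.5]
opening: 0.739
finger_force: 43.8
shift [ 0.1 -0.1  0.7] yaw 0.1 head 90.1 q [0.07 0.09 2.27 0.   0.78 0.07] tcp [419.4 129.6  10.7] t 12.15
time: 13.05
eef_pos: [0.4171, 0.1295, 0.2085]
tcp_rot: [0.706, 0.708, -0.0, -0.0]
contact_force: [-0.5, -0.1, -1.7]
opening: 0.738
finger_force: 44.3
shift [ 30.  202.9  -1.7] yaw 0.1 head 90.1 q [ 0.07 -0.24  2.16  0.    1.23  0.07] tcp [417.1 129.5 208.5] t 13.05
```

```bash
python3 -m crank '[[[40,30,0],0,130],[[70,70,0],0,130],[[98,110,0],0,130],[[98,160,0],0,130],[[98,200,0],0,130],[[98,211,0],0,130],[[98,211,30],0,130],[[98,211,58],0,130],[[98,211,58],0,130],[[98,211,58],0,130]]'
python3 - <<'E'
from h import *
go(628.4,228,112.5,90)
E
```

```text
time: 14.05
eef_pos: [0.6269, 0.2277, 0.1491]
tcp_rot: [0.706, 0.708, -0.002, -0.001]
contact_force: [-0.2, -0.3, -0.4]
opening: 0.732
finger_force: 44.5
shift [ 0.3  1.7 36.6] yaw 0.1 head 90.1 q [0.2  0.34 1.66 0.   1.14 0.19] tcp [626.9 227.7 149.1] t 14.05
```

```bash
python3 -m crank '[[[0,1,12],0,130],[[0,1,22],0,130],[[0,1,29],0,130],[[0,1,33],0,130],[[0,1,36],0,130],[[0,1,36],0,130],[[0,1,36],0,130]]'
python3 - <<'E'
from h import *
go(628.4,228,112.5,90)
E
```

```text
time: 14.75
eef_pos: [0.6299, 0.2281, 0.1156]
tcp_rot: [0.706, 0.708, 0.0, 0.0]
contact_force: [0.5, 0.8, -1.9]
opening: 0.738
finger_force: 44.5
shift [-0.  -1.5  3.1] yaw 0.1 head 90.1 q [0.2  0.38 1.67 0.   1.08 0.19] tcp [629.9 228.1 115.6] t 14.75
```

```bash
python3 -m crank '[[[0,-1,2],0,130],[[0,-1,4],0,130],[[0,-1,5],0,130],[[0,-1,5],0,130]]'
python3 - <<'E'
from h import *
go(628.4,228,112.5,90)
E
```

```text
time: 15.15
eef_pos: [0.6291, 0.2281, 0.1128]
tcp_rot: [0.706, 0.708, 0.0, 0.0]
contact_force: [-3.7, -1.0, 6.0]
opening: 0.74
finger_force: 45.5
shift [-0.1 -0.7  0.3] yaw 0.1 head 90.1 q [ 0.2   0.39  1.68 -0.    1.08  0.19] tcp [629.1 228.1 112.8] t 15.15
```

```bash
python3 -m crank '[[[0,0,0],0,130],[[0,0,0],0,110],[[0,0,0],0,80],[[0,0,0],0,40],[[0,0,0],0,0],[[0,0,0],0,0],[[0,0,0],0,0]]'
python3 -m crank '[[[0,0,-20],0,0],[[0,0,-60],0,0],[[0,0,-100],0,0],[[0,-50,-130],0,0],[[0,-100,-130],0,0],[[0,-100,-130],0,0],[[0,-100,-130],0,0]]'
python3 - <<'E'
from h import *
go(407,336,240,90)
for n in ['side','top']:
    c=cam(n); rim(c,.628,.225,.160); rim(c,.407,.335,.072)
E
```

```text
time: 15.85
eef_pos: [0.6286, 0.228, 0.11]
tcp_rot: [0.706, 0.708, -0.0, -0.0]
contact_force: [0.3, -0.3, -0.5]
opening: 1.002
finger_force: 0.0
time: 16.55
eef_pos: [0.5275, 0.228, 0.2404]
tcp_rot: [0.706, 0.708, 0.0, 0.0]
contact_force: [0.9, 0.3, -0.3]
opening: 1.001
finger_force: 0.0
shift [ 108.4 -120.1    0.4] yaw 0.2 head 90.2 q [ 0.23  0.06  1.82 -0.    1.26  0.23] tcp [527.5 228.  240.4] t 16.55
rim 103 628.5 231.2 r 29.1 z 158.3
rim 148 409.4 340.4 r 28.4 z 70.4
rim 47 628.2 225.2 r 28.2 z 158.3
few 0
```

Medium seated (rim 158.3, same bias). Now the coarse one, with one close look.

```bash
python3 -m crank '[[[36,-40,0],0,0],[[72,-80,0],0,0],[[50,-120,0],0,0],[[50,-120,50],0,0],[[50,-120,50],0,0],[[50,-120,50],0,0]]'
python3 - <<'E'
from h import *
c=cam('wrist'); rim(c,.408,.338,.072); rim(c,.524,.383,.018)
go(407,337.5,120,90)
E
```

```text
time: 17.25
eef_pos: [0.4091, 0.2772, 0.1895]
tcp_rot: [0.707, 0.708, -0.001, -0.001]
contact_force: [0.2, 0.1, 0.7]
opening: 0.999
finger_force: 0.0
rim 896 408.3 338.4 r 28.1 z 70.5
rim 4028 524.0 386.0 r 32.3 z 16.9
shift [59.9 -3.1 70.8] yaw 0.1 head 90.1 q [ 0.39 -0.08  2.05 -0.    1.17  0.39] tcp [410.2 277.6 190.8] t 17.3
```

```bash
python3 -m crank '[[[30,-2,0],0,0],[[60,-3,20],0,0],[[60,-3,60],0,0],[[60,-3,100],0,0],[[60,-3,140],0,0],[[60,-3,160],0,0],[[60,-3,173],0,0],[[60,-3,173],0,0],[[60,-3,173],0,0]]'
python3 - <<'E'
from h import *
go(407,337.8,17,90)
E
```

```text
time: 18.2
eef_pos: [0.4073, 0.3382, 0.0186]
tcp_rot: [0.706, 0.708, 0.001, 0.0]
contact_force: [0.4, -0.6, 0.2]
opening: 1.002
finger_force: 0.0
shift [-0.4 -0.3  1.6] yaw 0.1 head 90.1 q [0.5  0.25 2.06 0.   0.83 0.5 ] tcp [407.3 338.2  18.6] t 18.2
```

```bash
python3 -m crank '[[[0,0,1],0,0],[[0,0,1],0,30],[[0,0,1],0,60],[[0,0,1],0,90],[[0,0,1],0,130],[[0,0,1],0,130],[[0,0,1],0,130],[[0,0,1],0,130]]' 40
python3 - <<'E'
from h import *
go(407,337.8,17,90)
E
python3 -m crank '[[[0,0,-10],0,130],[[0,0,-30],0,130],[[0,0,-60],0,130],[[0,0,-100],0,130],[[0,0,-140],0,130],[[0,0,-180],0,130],[[0,0,-220],0,130],[[0,0,-240],0,130],[[0,0,-240],0,130]]'
python3 - <<'E'
from h import *
go(628.4,228,205,90)
E
```

```text
time: 19.0
eef_pos: [0.4066, 0.3381, 0.0178]
tcp_rot: [0.706, 0.708, 0.001, 0.0]
contact_force: [0.0, -0.5, 6.4]
opening: 0.742
finger_force: 44.1
shift [-0.3  0.4  0.8] yaw 0.1 head 90.1 q [ 0.5   0.25  2.06 -0.    0.83  0.5 ] tcp [406.6 338.1  17.8] t 19.0
time: 19.9
eef_pos: [0.4066, 0.3383, 0.2605]
tcp_rot: [0.706, 0.708, 0.004, 0.001]
contact_force: [0.7, -0.1, -1.4]
opening: 0.739
finger_force: 44.2
shift [-111.   221.2   56.5] yaw 0.1 head 90.1 q [ 0.5  -0.07  1.91  0.    1.29  0.5 ] tcp [406.6 338.3 260.5] t 19.9
```

```bash
python3 -m crank '[[[-20,40,0],0,130],[[-40,80,0],0,130],[[-60,120,0],0,130],[[-80,160,0],0,130],[[-100,200,0],0,130],[[-110,221,0],0,130],[[-110,221,30],0,130],[[-110,221,55],0,130],[[-110,221,55],0,130],[[-110,221,55],0,130]]'
python3 - <<'E'
from h import *
go(628.4,228.3,165.7,90)
E
```

```text
time: 20.9
eef_pos: [0.6253, 0.2278, 0.1989]
tcp_rot: [0.706, 0.708, -0.002, -0.001]
contact_force: [0.0, -0.7, -1.2]
opening: 0.74
finger_force: 44.5
shift [ 0.5  3.2 33.2] yaw 0.1 head 90.1 q [0.2  0.29 1.63 0.   1.22 0.19] tcp [625.3 227.8 198.9] t 20.9
```

```bash
python3 -m crank '[[[0,1,0],0,130],[[0,1,0],0,130],[[0,1,10],0,130],[[0,1,16],0,130],[[0,1,16],0,130]]'
python3 - <<'E'
from h import *
go(628.4,228.3,165.7,90)
E
```

```text
time: 21.4
eef_pos: [0.6267, 0.2278, 0.1835]
tcp_rot: [0.706, 0.708, -0.001, -0.001]
contact_force: [-0.3, -0.7, -1.7]
opening: 0.743
finger_force: 44.5
shift [ 0.5  1.8 17.8] yaw 0.1 head 90.1 q [0.2  0.31 1.64 0.   1.2  0.19] tcp [626.7 227.8 183.5] t 21.4
```

```bash
python3 -m crank '[[[0,2,6],0,130],[[0,2,11],0,130],[[0,2,14],0,130],[[0,2,16],0,130],[[0,2,18],0,130],[[0,2,18],0,130]]'
python3 - <<'E'
from h import *
go(628.4,228.3,165.7,90)
E
```

```text
time: 22.0
eef_pos: [0.6296, 0.228, 0.167]
tcp_rot: [0.706, 0.708, -0.0, -0.0]
contact_force: [-0.2, 0.5, -1.4]
opening: 0.74
finger_force: 44.5
shift [ 0.3 -1.2  1.3] yaw 0.1 head 90.1 q [0.2  0.33 1.64 0.   1.17 0.19] tcp [629.6 228.  167. ] t 22.0
```

```bash
python3 -m crank '[[[0,-1,1],0,130],[[0,-1,2],0,130],[[0,-1,3],0,130],[[0,-1,3],0,130]]'
```

```text
time: 22.4
eef_pos: [0.6288, 0.2281, 0.1659]
tcp_rot: [0.706, 0.708, 0.0, 0.0]
contact_force: [-2.6, -0.4, 4.6]
opening: 0.734
finger_force: 44.9
```

```bash
python3 -m crank '[[[0,0,0],0,130],[[0,0,0],0,110],[[0,0,0],0,80],[[0,0,0],0,40],[[0,0,0],0,0],[[0,0,0],0,0],[[0,0,0],0,0]]'
python3 -m crank '[[[0,0,-20],0,0],[[0,0,-60],0,0],[[0,0,-110],0,0],[[50,-50,-120],0,0],[[90,-100,-100],0,0],[[90,-105,-70],0,0],[[90,-105,-30],0,0],[[90,-105,-30],0,0],[[90,-105,-30],0,0]]'
python3 - <<'E'
from h import *
c=cam('side'); rim(c,.628,.228,.220)
c=cam('wrist'); rim(c,.524,.386,.018); rim(c,.524,.386,.046,rmax=.02,tol=.006)
go(522.8,385.4,20,90)
E
```

```text
time: 23.1
eef_pos: [0.6286, 0.228, 0.1639]
tcp_rot: [0.706, 0.708, -0.0, -0.0]
contact_force: [-0.2, 0.0, 0.2]
opening: 0.996
finger_force: 0.0
time: 24.0
eef_pos: [0.5234, 0.3175, 0.1941]
tcp_rot: [0.706, 0.708, -0.001, -0.0]
contact_force: [-0.0, -0.3, -0.2]
opening: 1.0
finger_force: 0.0
few 0
rim 3653 524.2 386.1 r 31.9 z 16.8
rim 410 524.3 386.0 r 9.3 z 44.6
shift [ 67.4  -3.5 177.2] yaw 0.1 head 90.1 q [ 0.38  0.18  1.77 -0.    1.19  0.38] tcp [525.6 317.8 197.1] t 24.1
```

```bash
python3 - <<'E'
from h import *
c=cam('top'); rim(c,.628,.228,.220); rim(c,.628,.228,.220,tol=.012)
c=load('side'); rim(c,.628,.228,.220,tol=.015)
E
python3 -m crank '[[[30,-2,0],0,0],[[67,-3,20],0,0],[[67,-3,60],0,0],[[67,-3,100],0,0],[[67,-3,140],0,0],[[67,-3,160],0,0],[[67,-3,174],0,0],[[67,-3,174],0,0],[[67,-3,174],0,0]]'
python3 - <<'E'
from h import *
go(522.8,385.4,20,90)
E
```

```text
rim 82 627.8 226.2 r 28.4 z 218.3
rim 144 626.8 226.5 r 29.4 z 216.2
few 0
time: 25.05
eef_pos: [0.5221, 0.3853, 0.0223]
tcp_rot: [0.706, 0.708, 0.002, 0.0]
contact_force: [0.2, -0.4, -0.4]
opening: 0.996
finger_force: 0.0
shift [0.1 0.7 2.3] yaw 0.1 head 90.1 q [0.48 0.46 1.76 0.   0.91 0.48] tcp [522.1 385.3  22.3] t 25.05
```

```bash
python3 -m crank '[[[0,1,1],0,60],[[0,1,1],0,100],[[0,1,1],0,140],[[0,1,1],0,170],[[0,1,1],0,200],[[0,1,1],0,235],[[0,1,1],0,235],[[0,1,1],0,235],[[0,1,1],0,235],[[0,1,1],0,235]]' 40
python3 - <<'E'
from h import *
go(522.8,385.4,20,90)
E
python3 -m crank '[[[0,0,-10],0,235],[[0,0,-30],0,235],[[0,0,-60],0,235],[[0,0,-100],0,235],[[0,0,-150],0,235],[[0,0,-200],0,235],[[0,0,-250],0,235],[[0,0,-280],0,235],[[0,0,-280],0,235]]'
python3 - <<'E'
from h import *
c=cam('wrist'); cv2.imwrite('pics/w5.png',c['frame'])
go(628.4,228.3,270,90)
E
```

```text
time: 26.05
eef_pos: [0.5219, 0.385, 0.02]
tcp_rot: [0.706, 0.708, 0.001, 0.0]
contact_force: [1.0, 0.5, 4.7]
opening: 0.208
finger_force: 39.3
shift [ 0.4  0.9 -0. ] yaw 0.1 head 90.1 q [ 0.48  0.47  1.76 -0.    0.91  0.48] tcp [521.9 385.   20. ] t 26.05
time: 26.95
eef_pos: [0.5227, 0.3858, 0.3063]
tcp_rot: [0.706, 0.708, 0.005, 0.001]
contact_force: [-0.6, 0.2, -0.8]
opening: 0.21
finger_force: 39.2
shift [-157.2  106.2   32.2] yaw 0.1 head 90.1 q [0.48 0.18 1.57 0.   1.38 0.48] tcp [521.7 385.1 302.1] t 27.0
```

View pics/w5.png

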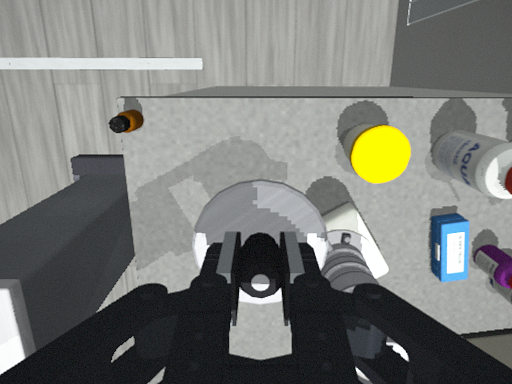

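The lid is held level by the knob at (260,265); the column, cup and oil bottle stand undisturbed.

```bash
python3 -m crank '[[[-40,25,0],0,235],[[-80,53,0],0,235],[[-120,80,0],0,235],[[-157,106,0],0,235],[[-157,106,0],0,235],[[-157,106,25],0,235],[[-157,106,50],0,235],[[-157,106,50],0,235],[[-157,106,50],0,235]]'
python3 - <<'E'
from h import *
go(628.4,227.8,228,90)
E
```

```text
time: 27.9
eef_pos: [0.6262, 0.2283, 0.2467]
tcp_rot: [0.706, 0.708, -0.002, -0.002]
contact_force: [0.3, 1.2, -1.6]
opening: 0.208
finger_force: 39.3
shift [-0.5  2.3 18.7] yaw 0.2 head 90.2 q [0.2  0.26 1.58 0.   1.31 0.19] tcp [626.2 228.3 246.7] t 27.9
```

```bash
python3 -m crank '[[[0,2,0],0,235],[[0,2,0],0,235],[[0,2,6],0,235],[[0,2,10],0,235],[[0,2,13],0,235],[[0,2,16],0,235],[[0,2,18],0,235],[[0,2,18],0,235]]'
python3 - <<'E'
from h import *
go(628.4,227.8,228,90)
E
```

```text
time: 28.7
eef_pos: [0.6295, 0.2279, 0.2307]
tcp_rot: [0.706, 0.708, -0.0, -0.0]
contact_force: [0.1, -0.2, -0.8]
opening: 0.208
finger_force: 39.3
shift [-0.1 -1.1  2.7] yaw 0.1 head 90.1 q [ 0.2   0.28  1.59 -0.    1.28  0.19] tcp [629.5 227.9 230.7] t 28.7
```

```bash
python3 -m crank '[[[0,-1,1],0,235],[[0,-1,2],0,235],[[0,-1,3],0,235],[[0,-1,4],0,235],[[0,-1,4],0,235]]'
```

```text
time: 29.2
eef_pos: [0.6288, 0.228, 0.2279]
tcp_rot: [0.706, 0.708, 0.0, 0.0]
contact_force: [-1.5, 0.0, 1.0]
opening: 0.209
finger_force: 39.6
```

```bash
python3 -m crank '[[[0,0,1],0,235],[[0,0,1],0,235],[[0,0,1],0,200],[[0,0,1],0,170],[[0,0,1],0,130],[[0,0,1],0,90],[[0,0,1],0,50],[[0,0,1],0,0],[[0,0,1],0,0],[[0,0,1],0,0]]'
python3 -m crank '[[[0,0,-20],0,0],[[0,0,-60],0,0],[[0,0,-100],0,0],[[0,-50,-120],0,0],[[0,-100,-120],0,0],[[0,-150,-120],0,0],[[0,-150,-120],0,0],[[0,-150,-120],0,0]]'
python3 - <<'E'
from h import *
for n in ['top','side']:
    c=cam(n); rim(c,.628,.228,.226); 
    if n=='side': cv2.imwrite('pics/s6.png',cv2.resize(c['frame'][100:350,80:350],None,fx=2,fy=2))
E
```

```text
time: 30.2
eef_pos: [0.6287, 0.228, 0.2263]
tcp_rot: [0.706, 0.708, 0.0, -0.0]
contact_force: [0.4, -0.3, 0.2]
opening: 0.999
finger_force: 0.0
time: 31.0
eef_pos: [0.4778, 0.2278, 0.3469]
tcp_rot: [0.706, 0.708, 0.001, 0.001]
contact_force: [0.3, 0.3, 0.3]
opening: 1.003
finger_force: 0.0
rim 455 627.9 225.7 r 32.0 z 224.8
rim 369 628.9 232.2 r 32.3 z 225.3
```

View pics/s6.png

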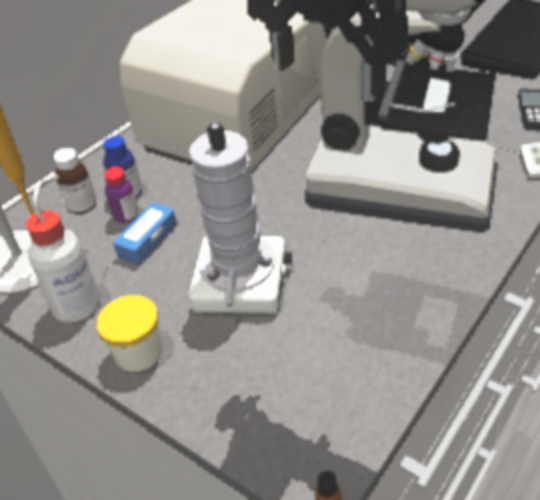

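The column stands complete and upright at (225,215), lid disc at about 225 mm (226 expected), gripper clear.

```bash
python3 -c "
from h import *
print(ctrl.sign_off())"
```

```text
the job is handed in; nothing more can be done
None
```

The sieve column is built on the receiver bowl (fine, medium, coarse, lid), and I handed it in at about 31 s of the 90 s. Camera heights put every piece fully down and upright, and the cup, oil dropper and timer were not touched; the hand-in returned no verdict.

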